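Slide the covered pot to the keep-warm place of a laboratory hotplate

ROBOT

A 6-joint arm with a two-finger parallel gripper is mounted at the origin on the work surface. World frame = base frame: x ahead of the robot, y to its left, z up, the work surface at z = 0. Lengths are in m, angles in rad, forces in N, time in s.
With the tool pointing down it reaches from about 0.4 to 0.925 m from the base axis. Payload 3.4 kg.
Tool frame: the origin (TCP) lies between the finger pads; the fingertips stand 25 mm ahead of it and the grasp point (between the pads) lies 6 mm ahead of it; z points along the fingers, y is the line along which they close (so a half turn about z gives the same grasp; the last joint's range is limited). The gripper opens to 85 mm and grips with 20 to 120 N. Pads are 22 mm wide; open, the fingers measure 114 mm over their backs; the gripper's body (76 mm by 85 mm) begins 54 mm behind the grasp point. The pads swing forward as they close: fully open they stand 13 mm farther back than shut.
Start: joints at [-1.276, 0.307, 1.506, -0, 1.328, -0.073], TCP at [0.207, -0.537, 0.229] pointing down, gripper open.
Joint ranges: [-3.12, 3.12], [-1.05, 2.28], [0.14, 2.33], [-1.42, 4.57], [0.1, 2.73], [-2.68, 2.68]. Speed limits (rad/s): [2.57, 2.57, 3.14, 3.14, 3.14, 3.14].

INTERFACE

Orientations are given as a rotation vector (axis times angle).
In Python, from rig import env, cams gives the robot as it stands.
- The arm moves only by the shell command python3 -m crank 'ROWS' [FORCE]. ROWS is JSON, a list of rows, each a list of 5 numbers: the closure, from 0 (fully open) to 1 (shut), then the shift along the world's x, y, z in mm, then the turn about the world's z in degrees. A call has 1 to 20 rows; each row is the pose to reach, as a shift and turn from the pose commanded when the call began; what a row does not reach only later rows make up. A row lasts 1/8 s, in which the tool goes at most 62.5 mm and 10.7 degrees, less where a joint would pass 70% of its speed; a pose out of reach is approached as far as the arm can. A call with a gripper value outside its range is refused whole. The fingers move at their own pace and stop on an object; FORCE is the grip in N (left out, the last holds). Time passes only in rows, so rows that repeat a pose let the fingers close. It gives the time, the measured TCP pose, the force, the opening and the grip force at its end, in the units of the state.
- env.get_state(): the state, without advancing time (a new reading comes with each control period).
- cams.read_camera(name): name is "scene" or "top" or "wrist"; returns a dict with "color" (480x640x3 uint8, blue, green, red), "fx", "fy", "cx", "cy" (pixels), "rvec" (rotation vector, rad) and "tvec" (3), from world to camera coordinates, as OpenCV has them; the wrist camera has in their place "tool_from_camera" (4x4, takes a point from camera to tool coordinates, whose origin is the TCP and whose axes are the flange's). Camera axes: x right, y down, z forward; pixel columns grow to the right and rows downward; lengths in m; the calibration is good to about 2 mm. A picture is of the moment at which its call begins: read the wrist's pose just before it. There is no depth.
- env.close_job(): hands the job in; it is judged then, once.
The state is a dict: "time_s": time; "q": joint angles; "dq": joint speeds; "joint_efforts": joint torques, N m; "ee_pos": TCP position; "orientation": TCP orientation; "wrist_force": force on the tool from outside, world axes, zero at the start; "moment": the same for the moment, N m; "gripper_width": opening from 0.0 (shut) to 1.0 (fully open); "finger_force": force on a finger pad.
Only numpy, scipy, OpenCV 4.12 (cv2) and the standard library are available. Lean on these libraries where they do the work, as an engineer would, in place of code of your own. Each camera call takes 0.05 s, during which the arm holds its last target. There are 200 camera calls.

TASK

On the three-place hotplate, slide the steel pot with the red knob along the top, without lifting or tipping it, until it stands wholly inside the empty yellow ring, then let go of it. Leave the pot with the blue knob standing where it is.

Things in the scene. Friction and masses are not known exactly. Their poses are not given: they have to be found in the camera images.
- red_pot: The pot to slide: closed round stainless-steel pot with a fixed lid, 130 mm across and 47 mm high to the lid's flat middle, from which an upright red cylindrical knob, 28 mm across and 40 mm high, rises on the pot's axis (87 mm in all); 0.4 to 0.85 kg. It may face any way. Origin: centre of the underside; z up along the axis. It starts in one of the two white rings.
- blue_pot: The pot to leave alone: closed round stainless-steel pot with a fixed lid, 130 mm across and 47 mm high to the lid's flat middle, from which an upright blue cylindrical knob, 28 mm across and 40 mm high, rises on the pot's axis (87 mm in all); 0.4 to 0.85 kg. It may face any way. Origin: centre of the underside; z up along the axis. It starts in the other white ring.
- yellow_ring: The goal place: a painted flat yellow ring on the hotplate's top, 166 mm inside diameter and 184 mm outside, under 1 mm thick, not an obstacle. Origin: the ring's centre on the hotplate's top (50 mm above the table). The two other places are alike but white; which of the three places is yellow varies. Their centres form a triangle with sides of about 200, 200 and 210 mm, so the straight way from one to another misses a pot on the third.
- hotplate: Cream hotplate fixed to the table, with a flat black top 360 mm (its x) by 410 mm (its y), 50 mm above the table, no rim; a lower grey control strip runs along its -x edge (towards the robot). Origin: centre of the underside of the top's 360 x 410 mm block, at table height; z up.
Things that resemble listed ones, but are neither listed nor needed, are in the scene too. Leave any turquoise look-alike of the red_pot alone.

How it is judged:
By the outcome, as a careful person would: the job done as asked, in the order asked, and still so for the second after the job is handed in, with the robot touching nothing.
It also fails if it takes over 32 s, if anything falls off the work surface, if the arm or the gripper's body presses on something with over 40 N, if the wrist force passes 120 N, or if a joint passes its speed limit or range.

## Working session

There is one attempt and no reset: what is moved stays moved. The work goes in short steps, Python scripts to look and compute and a shell command to move; the robot and the scene stay as the last step left them, time stands still between calls to the robot, and variables do not carry over. Pictures are saved under pics/ and viewed, at most 10 in all, crops included, and the job is handed in when it is done.

```bash
mkdir -p pics; ls
python3 - <<'E'
from rig import env,cams
import cv2
s=env.get_state();print(s)
for n in("top","scene"):
    c=cams.read_camera(n);cv2.imwrite(f"pics/{n}0.png",c["color"]);print(n,c["fx"],c["cx"],c["cy"],c["rvec"],c["tvec"])
E
```

```text
pics
{'time_s': 0.0, 'q': array([-1.27650672e+00,  3.07564947e-01,  1.50769811e+00,  2.64460531e-06,
        1.32837970e+00, -7.34848722e-02]), 'dq': array([ 0.00109423,  0.00041334,  0.00042878,  0.00106619,  0.00016013,
       -0.00157423]), 'joint_efforts': array([ 8.53966685e-04, -4.57537794e+01, -2.51921582e+01, -6.75962456e-04,
        1.32176309e-02, -9.75045111e-07]), 'ee_pos': array([ 0.20651489, -0.5358736 ,  0.22807632]), 'orientation': array([-3.08662306e+00, -5.74074903e-01,  3.50571266e-04]), 'wrist_force': array([-0.27214807,  1.3693433 ,  0.08297773]), 'moment': array([-0.07342392, -0.00010248,  0.04303321]), 'finger_force': 0.0, 'gripper_width': 1.000343199156335}
top 461.21686440995165 323.7194156115441 239.36429162191703 [ 2.11897112 -2.1593455   0.1697115 ] [0.08841837 0.47256126 0.79276939]
scene 445.1110396258654 326.05056781474394 242.44845630679978 [ 0.60741147  2.44382454 -1.38669527] [ 0.35395701 -0.06782471  1.22864473]
```

View pics/top0.png

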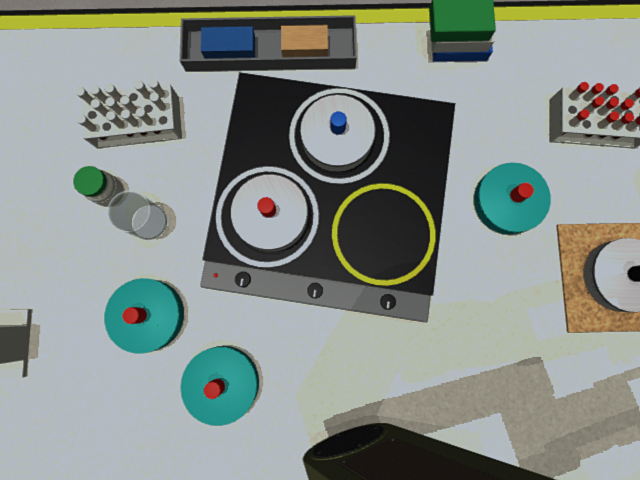

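View pics/scene0.png

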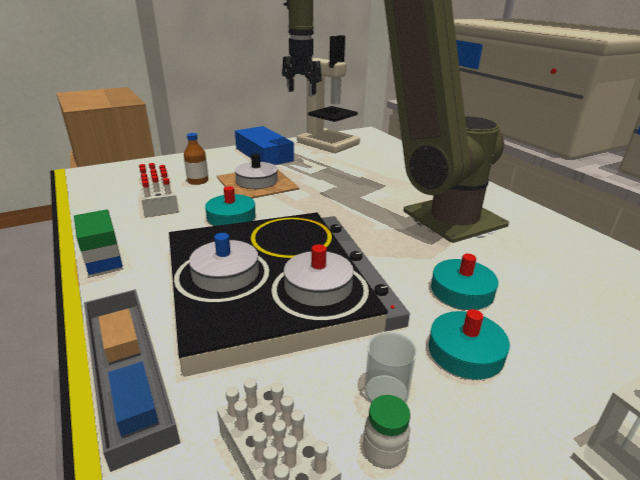

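In the top view, these could be taken for the red pot:
- Steel pot with a red knob at (267,206), in the left white ring. This is my choice.
- Turquoise look-alikes with red knobs at (133,315), (213,388) and (525,190).
- Steel pot with a blue knob at (338,122).
- Steel pot with a black knob at (635,273).

The yellow ring is at about (384,234). The scene view agrees, with the red-knob steel pot at (319,258).

```bash
cat > h.py <<'E'
import cv2,numpy as np
def mask(im,kind):
    h=cv2.cvtColor(im,cv2.COLOR_BGR2HSV)
    if kind=="red": return cv2.inRange(h,(0,150,60),(8,255,255))|cv2.inRange(h,(172,150,60),(180,255,255))
    if kind=="blue": return cv2.inRange(h,(105,120,50),(125,255,255))
    return cv2.inRange(h,(24,150,90),(34,255,255))
def blobs(im,kind,roi,amin=40):
    x0,y0,x1,y1=roi;m=np.zeros(im.shape[:2],np.uint8);m[y0:y1,x0:x1]=mask(im,kind)[y0:y1,x0:x1]
    cs=cv2.findContours(m,cv2.RETR_EXTERNAL,cv2.CHAIN_APPROX_NONE)[0]
    return sorted([c for c in cs if cv2.contourArea(c)>amin],key=cv2.contourArea)[::-1]
def cast(c,uv,z):
    if "rvec" in c: R=cv2.Rodrigues(np.array(c["rvec"]))[0];t=np.array(c["tvec"]).ravel();o=-R.T@t;A=R.T
    else: A,o=c["A"],c["o"]
    uv=np.atleast_2d(np.array(uv,float));d=np.c_[(uv[:,0]-c["cx"])/c["fx"],(uv[:,1]-c["cy"])/c["fy"],np.ones(len(uv))]@A.T
    return o+d*((z-o[2])/d[:,2])[:,None]
def circ(P):
    x,y=P[:,0],P[:,1];a=np.linalg.lstsq(np.c_[2*x,2*y,np.ones(len(x))],x*x+y*y,rcond=None)[0]
    return a[:2],np.sqrt(a[2]+a[0]**2+a[1]**2)
E
python3 - <<'E'
from rig import env,cams
from h import *
R={"top":dict(red=(240,180,295,230),blue=(320,100,360,145),yel=(320,170,450,295)),"scene":dict(red=(300,235,340,275),blue=(205,225,240,262),yel=(240,205,340,265))}
for n in R:
    c=cams.read_camera(n);im=c["color"]
    y=blobs(im,"yel",R[n]["yel"])[0][:,0]; y=cv2.convexHull(y)[:,0]; print(n,"yellow c,r(outer .092)",*circ(cast(c,y,.05)))
    for k in("red","blue"):
        b=blobs(im,k,R[n][k])[0][:,0];P=cast(c,b,.137);m=b.mean(0)
        print(k,"bbox",cv2.boundingRect(b),"mid at z=.117",cast(c,m,.117)[0],"camera",cast(c,m,9)[0][:0])
    if n=="top": cv2.imwrite("pics/crop.png",cv2.resize(im[150:290,200:450],None,fx=3,fy=3))
E
```

```text
top yellow c,r(outer .092) [ 0.48137021 -0.02628111] 0.09214797320955848
red bbox (258, 197, 18, 20) mid at z=.117 [0.51753986 0.17255806 0.117     ] camera []
blue bbox (331, 111, 15, 23) mid at z=.117 [0.66179051 0.05199783 0.117     ] camera []
scene yellow c,r(outer .092) [ 0.48490502 -0.03093684] 0.08921557504693448
red bbox (311, 244, 16, 25) mid at z=.117 [0.51575185 0.16909283 0.117     ] camera []
blue bbox (214, 232, 16, 25) mid at z=.117 [0.66043066 0.04797501 0.117     ] camera []
```

View pics/crop.png

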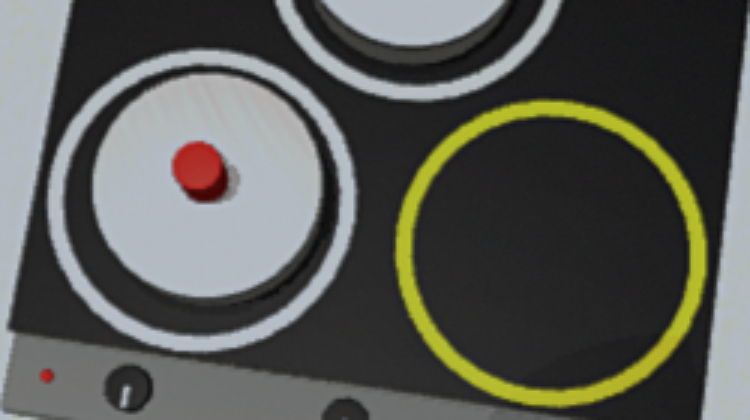

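The crop shows a plain steel pot with a red knob inside a white ring, so the choice is right. The pot is at about (0.517, 0.171) and the ring at about (0.482, -0.027). They are 201 mm apart, which matches the stated triangle. I'll go above the knob.

```bash
python3 -m crank '[[0,20,30,30,0],[0,60,75,40,0],[0,95,120,40,0],[0,130,165,40,0],[0,165,210,40,0],[0,200,255,40,0],[0,225,305,40,0],[0,240,360,40,0],[0,255,415,40,0],[0,265,470,40,0],[0,275,525,40,0],[0,285,580,40,0],[0,295,630,40,0],[0,305,675,40,0],[0,310,700,40,0],[0,310,708,30,0],[0,310,708,20,0],[0,310,708,20,0],[0,310,708,20,0],[0,310,708,20,0]]' 30
cat > w.py <<'E'
from rig import env,cams
from h import *
import sys
s=env.get_state();c=cams.read_camera("wrist");im=c["color"];cv2.imwrite("pics/%s.png"%sys.argv[1],im)
Rt=cv2.Rodrigues(np.array(s["orientation"]))[0];T=np.array(c["tool_from_camera"])
c["A"]=Rt@T[:3,:3];c["o"]=Rt@T[:3,3]+s["ee_pos"]
print("t",s["time_s"],"tcp",s["ee_pos"],"ori",s["orientation"],"tool y",Rt[:,1],"tilt z",Rt[:,2],"cam",c["o"])
for k,z in(("red",.137),("yel",.05)):
    for b in blobs(im,k,(0,0,640,480),150)[:3]:
        b=b[:,0];print(k,"box",cv2.boundingRect(b),"circ at z",z,circ(cast(c,cv2.convexHull(b)[:,0],z)),"mean",cast(c,b.mean(0),z-(.02 if k=="red" else 0))[0])
E
python3 w.py w1
```

```text
time_s: 2.7
ee_pos: [0.517, 0.1707, 0.2494]
orientation: [3.089, 0.573, 0.001]
wrist_force: [-0.4, -0.1, -0.1]
gripper_width: 1.002
finger_force: 0.0
t 2.7 tcp [0.51699664 0.17073932 0.24942751] ori [3.08888994e+00 5.72681910e-01 1.22177204e-03] tool y [ 3.58478902e-01 -9.33537806e-01  2.03962345e-04] tilt z [ 7.76313176e-04  7.96214270e-05 -9.99999695e-01] cam [0.59282359 0.20043131 0.39303395]
red box (24, 271, 51, 38) circ at z 0.137 (array([0.3974857 , 0.35865188]), np.float64(0.020734719169648707)) mean [0.38309627 0.37207507 0.117     ]
red box (300, 221, 33, 31) circ at z 0.137 (array([0.51801621, 0.17351384]), np.float64(0.012697795384799548)) mean [0.51245272 0.17175353 0.117     ]
yel box (463, 224, 97, 144) circ at z 0.05 (array([ 0.48390006, -0.02855443]), np.float64(0.08898826319864894)) mean [ 0.52154926 -0.06328301  0.05      ]
yel box (390, 268, 23, 86) circ at z 0.05 (array([ 0.46808004, -0.00308409]), np.float64(0.0681572593143436)) mean [0.44736739 0.04785546 0.05      ]
```

View pics/w1.png

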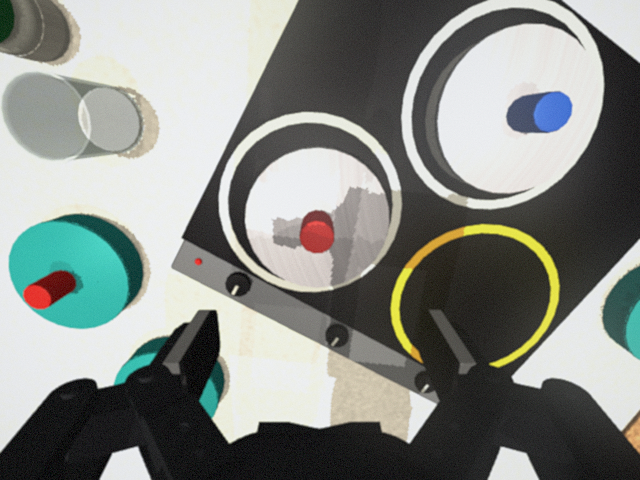

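In the wrist view the red knob is at (316,236), which gives (0.517, 0.172). The ring is at (0.483, -0.028). Both agree with the earlier estimates, so I'll descend and grip lightly.

```bash
python3 -m crank '[[0,0,1,-40,0],[0,0,1,-75,0],[0,0,1,-100,0],[0,0,1,-112,0],[0,0,1,-112,0],[0,0,1,-112,0],[0.3,0,1,-112,0],[0.5,0,1,-112,0],[1,0,1,-112,0],[1,0,1,-112,0],[1,0,1,-112,0],[1,0,1,-112,0],[1,0,1,-112,0]]' 30
python3 w.py w2
```

```text
time_s: 4.38
ee_pos: [0.5167, 0.1724, 0.137]
orientation: [3.089, 0.575, -0.0]
wrist_force: [0.9, 0.2, 0.1]
gripper_width: -0.004
finger_force: 0.0
t 4.375 tcp [0.51669554 0.17241704 0.13695817] ori [ 3.08861162e+00  5.74504049e-01 -1.85131869e-04] tool y [ 3.59573656e-01 -9.33116705e-01 -1.72108561e-05] tilt z [-1.15063669e-04 -2.58949476e-05 -9.99999993e-01] cam [0.59261734 0.20221344 0.28049383]
red box (291, 261, 56, 46) circ at z 0.137 (array([0.5262932 , 0.17713213]), np.float64(0.013365898450484985)) mean [0.52077913 0.174184   0.117     ]
yel box (497, 266, 143, 62) circ at z 0.05 (array([ 0.50334756, -0.02154   ]), np.float64(0.07140660032212096)) mean [ 0.55838024 -0.01020936  0.05      ]
yel box (566, 371, 74, 77) circ at z 0.05 (array([ 0.47211462, -0.06879689]), np.float64(0.050716657548328783)) mean [ 0.46818615 -0.10658986  0.05      ]
yel box (423, 321, 28, 44) circ at z 0.05 (array([0.4789574 , 0.05350002]), np.float64(0.018356593833429115)) mean [0.47860222 0.06080503 0.05      ]
```

View pics/w2.png

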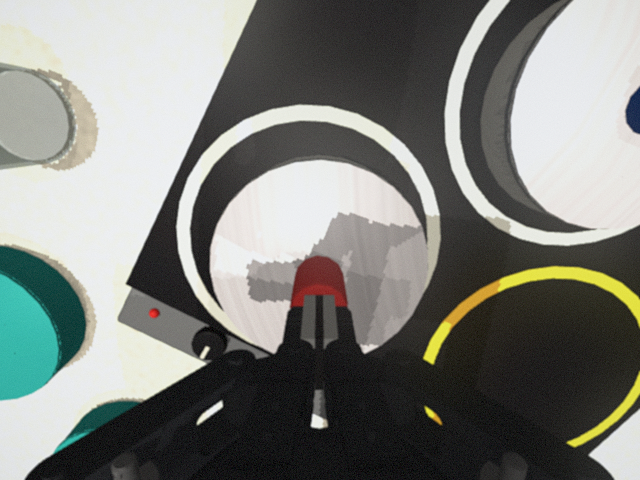

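The gripper shut completely without holding anything. The knob top at (319,280) is partly hidden by the closed fingers. I'll check from the other cameras whether the fingers are above the knob or beside it.

Run:
```python
from rig import env,cams
from h import *
s=env.get_state();R=cv2.Rodrigues(np.array(s["orientation"]))[0]
o=[]
for n,(x,y) in(("top",(267,206)),("scene",(319,250))):
    c=cams.read_camera(n);im=c["color"]
    K=np.array([[c["fx"],0,c["cx"]],[0,c["fy"],c["cy"]],[0,0,1]])
    P=np.array([s["ee_pos"]+R@[0,0,d] for d in(0,.006,.025)])
    print(n,cv2.projectPoints(P,np.array(c["rvec"]),np.array(c["tvec"]),K,None)[0].reshape(-1,2).round(1).tolist())
    for b in blobs(im,"red",(x-40,y-40,x+40,y+40)): print(cv2.boundingRect(b),cast(c,b[:,0].mean(0),.117))
    o.append(cv2.resize(im[y-60:y+60,x-50:x+50],None,fx=4,fy=4,interpolation=cv2.INTER_CUBIC))
cv2.imwrite("pics/both.png",np.hstack(o))
```

```text
top [[265.1, 204.4], [265.6, 205.3], [267.0, 207.9]]
(259, 204, 17, 13) [[0.51078494 0.17016945 0.117     ]]
scene [[318.9, 247.6], [318.8, 250.4], [318.6, 259.1]]
(311, 246, 16, 23) [[0.51684224 0.17191684 0.117     ]]
```

View pics/both.png

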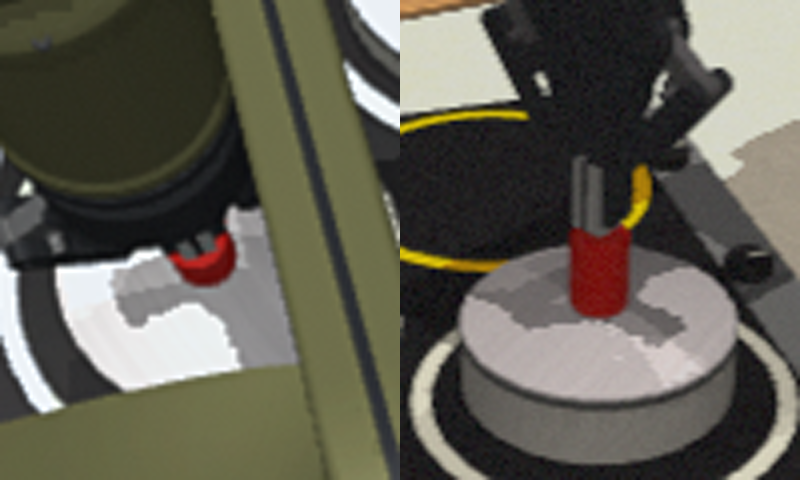

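The shut fingertips stand on or just above the knob's top at about scene (319,248), and the pot has not moved. So the tips are roughly 25 mm higher than the stated geometry says. I'll check this against the saved wrist picture.

Run:
```python
from rig import env,cams
from h import *
s=env.get_state();c=cams.read_camera("wrist");T=np.linalg.inv(np.array(c["tool_from_camera"]))
K=np.array([[c["fx"],0,c["cx"]],[0,c["fy"],c["cy"]],[0,0,1]])
for d in(-.01,0,.01,.025):
    P=np.array([[x,0,d] for x in(-.011,0,.011)])
    print(d,cv2.projectPoints(P,cv2.Rodrigues(T[:3,:3])[0],T[:3,3],K,None)[0].reshape(-1,2).round().tolist())
b=blobs(c["color"],"red",(250,220,400,340))[0][:,0];print("knob box",cv2.boundingRect(b))
# expected image of knob top rim for centre (.517,.172)
R=cv2.Rodrigues(np.array(s["orientation"]))[0]
for z in(.137,.112,.097):
    W=np.array([[.517+.014*np.cos(a),.172+.014*np.sin(a),z] for a in np.linspace(0,6.28,60)]);Pt=(W-s["ee_pos"])@R
    q=cv2.projectPoints(Pt,cv2.Rodrigues(T[:3,:3])[0],T[:3,3],K,None)[0].reshape(-1,2);print("rim z",z,q.min(0).round(),q.max(0).round())
```

```text
-0.01 [[320.0, 345.0], [320.0, 323.0], [320.0, 301.0]]
0 [[320.0, 332.0], [320.0, 312.0], [320.0, 290.0]]
0.01 [[320.0, 321.0], [320.0, 302.0], [320.0, 281.0]]
0.025 [[320.0, 307.0], [320.0, 288.0], [320.0, 269.0]]
knob box (291, 260, 56, 48)
rim z 0.137 [291. 284.] [351. 338.]
rim z 0.112 [294. 264.] [347. 311.]
rim z 0.097 [296. 254.] [345. 298.]
```

Run:
```python
from rig import env,cams
from h import *
from scipy.optimize import least_squares
c=cams.read_camera("wrist");T=np.array(c["tool_from_camera"]);print(c["fx"],c["cx"],c["cy"],T.round(3).tolist())
for n,p,r in(("w1",[.517,.17074,.24943],[3.08889,.57268,.00122]),("w2",[.5167,.17242,.13696],[3.08861,.5745,-.0002])):
    im=cv2.imread(f"pics/{n}.png");R=cv2.Rodrigues(np.array(r))[0];c["A"]=R@T[:3,:3];c["o"]=R@T[:3,3]+p
    h=cv2.cvtColor(im,cv2.COLOR_BGR2HSV);m=cv2.inRange(h,(14,140,90),(34,255,255));m[:,:385]=0
    if n=="w1": m[:,565:]=0
    v,u=np.nonzero(m);P=cast(c,np.c_[u,v],.05);a,rr=circ(P[:,:2]);d=np.hypot(*(P[:,:2]-a).T)
    print(n,"ring",a,"mean r (.0875)",rr,"spread",np.percentile(d,[2,98]), "height error mm",1e3*(c["o"][2]-.05)*(.0875/rr-1))
```

```text
348.1275460947157 318.9021875674872 242.9092334398661 [[0.001, -0.949, -0.316, 0.082], [1.0, 0.001, 0.001, -0.001], [-0.001, -0.316, 0.949, -0.144], [0.0, 0.0, 0.0, 1.0]]
w1 ring [ 0.48149509 -0.02568621] mean r (.0875) 0.08719645017138286 spread [0.0818903  0.09217771] height error mm 1.1941842060264718
w2 ring [ 0.48130144 -0.02516442] mean r (.0875) 0.08703243994265192 spread [0.08197507 0.09193537] height error mm 1.2382761187534441
```

Pose readings are right: the ring radius checks to 1 mm, and its centre is at (0.4815, -0.0255). In wrist image w2, v=260 is the knob's base. The shut tips are therefore at about TCP height, just above the knob's top. I'll open, go down 25 mm more while watching the force, and grip again.

```bash
python3 -m crank '[[0,0,0,3,0],[0,0,0,3,0],[0,0,0,3,0],[0,0,0,3,0],[0,0,0,3,0],[0,0,0,3,0],[0,0,0,-5,0],[0,0,0,-12,0],[0,0,0,-18,0],[0,0,0,-22,0],[0,0,0,-25,0],[0,0,0,-25,0]]' 30
```

```text
time_s: 6.12
ee_pos: [0.5166, 0.1724, 0.1118]
orientation: [3.089, 0.574, -0.001]
wrist_force: [-0.5, -0.2, 0.7]
gripper_width: 0.997
finger_force: 0.0
```

```bash
python3 -m crank '[[0.3,0,0,0,0],[0.5,0,0,0,0],[0.6,0,0,0,0],[1,0,0,0,0],[1,0,0,0,0],[1,0,0,0,0]]' 30; python3 w.py w3
```

```text
time_s: 6.88
ee_pos: [0.5168, 0.1726, 0.1123]
orientation: [-3.088, -0.574, -0.0]
wrist_force: [-1.6, 0.7, 3.7]
gripper_width: 0.316
finger_force: 29.6
t 6.875 tcp [0.51676006 0.17257308 0.11230864] ori [-3.08839978e+00 -5.74312908e-01 -4.57713491e-04] tool y [ 3.59485053e-01 -9.33150824e-01 -1.90152255e-04] tilt z [ 2.41233194e-04  2.96706557e-04 -9.99999927e-01] cam [0.59263305 0.20231549 0.25588079]
red box (286, 275, 67, 92) circ at z 0.137 (array([0.52547072, 0.17581588]), np.float64(0.017687724612857916)) mean [0.51438314 0.17196177 0.117     ]
yel box (509, 280, 131, 34) circ at z 0.05 (array([ 0.51675612, -0.01043315]), np.float64(0.05629164320893935)) mean [0.55668812 0.00855034 0.05      ]
yel box (603, 437, 37, 31) circ at z 0.05 (array([ 0.45501075, -0.09937501]), np.float64(0.016203845270924073)) mean [ 0.45295403 -0.1065513   0.05      ]
```

It holds: the opening is 27 mm at 29.6 N, with a light downward load. I'll slide the pot by (-35, -200) mm.

```bash
python3 -m crank '[[1,-1,-5,0,0],[1,-2,-14,0,0],[1,-5,-26,0,0],[1,-7,-39,0,0],[1,-9,-52,0,0],[1,-11,-65,0,0],[1,-14,-78,0,0],[1,-16,-91,0,0],[1,-18,-104,0,0],[1,-21,-117,0,0],[1,-23,-130,0,0],[1,-25,-143,0,0],[1,-27,-156,0,0],[1,-30,-169,0,0],[1,-32,-181,0,0],[1,-34,-191,0,0],[1,-35,-197,0,0],[1,-35,-200,0,0],[1,-35,-200,0,0],[1,-35,-200,0,0]]' 30
python3 - <<'E'
from rig import cams
import cv2
cv2.imwrite("pics/s4.png",cams.read_camera("scene")["color"][180:420,140:460].repeat(2,0).repeat(2,1))
E
```

```text
time_s: 9.43
ee_pos: [0.4812, -0.0277, 0.1123]
orientation: [-3.088, -0.573, 0.0]
wrist_force: [0.5, 4.2, 4.8]
gripper_width: 0.316
finger_force: 30.4
```

View pics/s4.png

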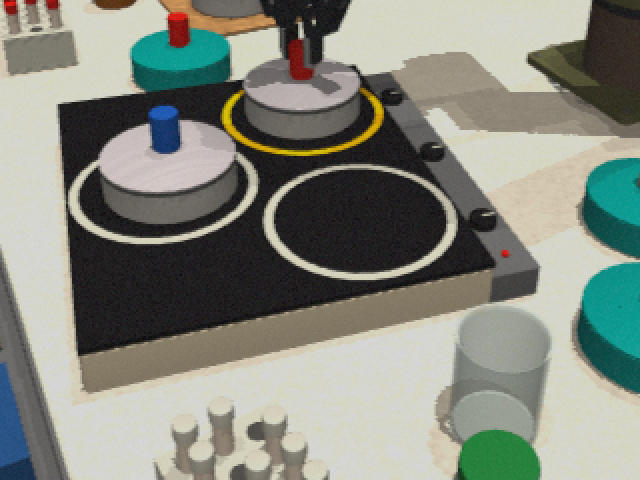

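The red pot now stands inside the yellow ring at crop (302,105), and the blue pot is untouched in its white ring. I'll release, rise, and look again.

```bash
python3 -m crank '[[0.5,0,0,0,0],[0.2,0,0,0,0],[0,0,0,0,0],[0,0,0,0,0],[0,0,0,0,0],[0,0,0,0,0],[0,0,0,10,0],[0,0,0,30,0],[0,0,0,60,0],[0,0,0,100,0],[0,0,0,140,0],[0,0,0,140,0],[0,0,0,140,0]]' 30
python3 w.py w5
```

```text
time_s: 11.1
ee_pos: [0.4813, -0.0275, 0.252]
orientation: [3.089, 0.575, -0.0]
wrist_force: [0.7, 1.0, -0.9]
gripper_width: 1.0
finger_force: 0.0
t 11.1 tcp [ 0.48128408 -0.02748274  0.25204471] ori [ 3.08858621e+00  5.74596316e-01 -1.11862435e-05] tool y [ 3.59630303e-01 -9.33094875e-01  1.10157809e-05] tilt z [-4.70960652e-06 -1.36207995e-05 -1.00000000e+00] cam [0.55718809 0.00231651 0.39558913]
red box (303, 220, 33, 32) circ at z 0.137 (array([ 0.48250381, -0.02689724]), np.float64(0.012704780992836938)) mean [ 0.47704744 -0.02899368  0.117     ]
red box (569, 234, 29, 26) circ at z 0.137 (array([ 0.54870823, -0.22361339]), np.float64(0.010642599827894898)) mean [ 0.54810577 -0.24096943  0.117     ]
red box (0, 318, 12, 22) circ at z 0.137 (array([0.30828093, 0.19882182]), np.float64(0.01077973317430294)) mean [0.28964676 0.20884646 0.117     ]
yel box (227, 116, 180, 175) circ at z 0.05 (array([ 0.48090813, -0.02605127]), np.float64(0.09190075632867903)) mean [0.50018815 0.00685742 0.05      ]
yel box (326, 260, 59, 33) circ at z 0.05 (array([ 0.44668249, -0.06612291]), np.float64(0.0429267534105782)) mean [ 0.42528959 -0.09080195  0.05      ]
```

View pics/w5.png

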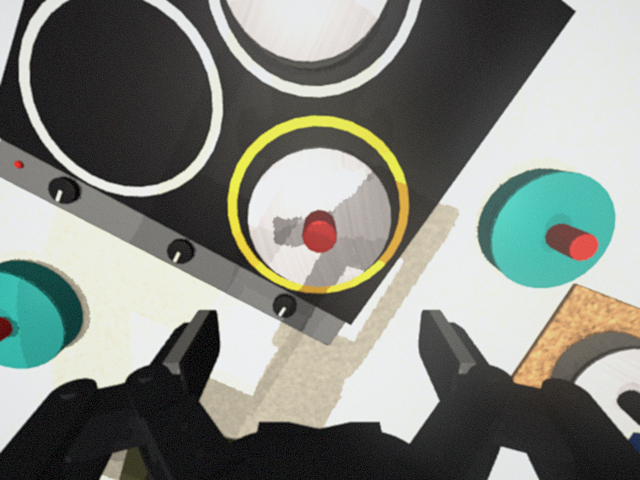

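The pot (knob at (319,232)) stands upright in the ring, about 2 mm off centre against an 18 mm margin. The gripper is clear of it.

```bash
python3 -c "
from rig import env
print(env.close_job())"
```

```text
the job is handed in; nothing more can be done
None
```

I slid the red-knob pot upright into the yellow ring, about 2 mm off centre, and released it at about 11 s; the blue-knob pot was left alone and the job is handed in, though my first grip closed above the knob and missed it without moving the pot.

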